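# Load the sample changer of a spectrometer

## Task

Load the sample changer for the next run: draw the magazine carriage all the way out from under the measuring head, take the dust cap off the magazine and lay it, knob up, in the open drawer, and press every sample capsule from the mat, lid up, down into the spring magazine until it is held under both brass catches. Then slide the loaded carriage back under the head until it is fully home, and leave the drawer pushed shut with the cap in it. Leave the bottle, the beaker and the screwdriver where they are.

Things in the scene. Friction and masses are not known exactly. Their poses are not given: they have to be found in the camera images.
- carriage (a joint): position of the magazine carriage on its rails, m: 0 = fully home under the measuring head (as at the start), grows as it is drawn out, stop at 0.21 (loading position). 3 N of friction; it stays where it is left
- pull_bar (a point): centre of the carriage's black pull bar: 70 mm long (its x), 12 mm thick (its y), 14 mm high, centre 65 mm above the bench, 31 mm above the carriage plate, on two posts 32 mm apart, free on both long sides and above. The carriage comes out along this point's -y and goes home along +y. The bar is 120 mm to the -y side of the magazine's axis
- head_edge (a point): middle of the lower front edge of the measuring head, a cream box 220 mm wide (x) that overhangs the home end of the rails; its underside is 172 mm above the bench and covers everything on this point's +y side, the home magazine too. With the carriage home the pull bar is 75 mm in front (-y) of it
- magazine (a point): on the magazine's axis at the height of the flat underside of its two catches, 108 mm above the bench; z up, x and y as the pull bar's. Four upright steel rods (6 mm thick, tops 134 mm above the bench) leave a round space of 53 mm diameter for capsules; the gaps between rods on the +x and -x sides are 39 mm wide and free for fingers down to the carriage plate (34 mm above the bench)
- catch_tip (a point): lower tip of the brass spring catch on the magazine's +y side (its twin is on the -y side), 19 mm from the axis. Each has a flat underside and a steep ramp on top, up to 131 mm above the bench. A capsule laid in the mouth rests on the ramps, centre 15 to 25 mm above point magazine. Pushed down (8 to 16 N) it spreads the catches, which snap over it once its top is under them: push it 4 mm under
- follower (a joint): how far the white spring follower is pressed down, m: 0 when empty (its top 1.5 mm below the catches), about 0.0105 with 1 capsule held and 0.012 more with each further one; bottoms at 0.0665. Its spring (3.5 N plus 80 N/m) holds the stack up against the catches: the top capsule's centre 6 mm below point magazine, the next ones 12 mm lower each
- cap_knob (a point): centre of the dust cap's knob (20 mm diameter, 22 mm high), on a disc of 72 mm diameter, 5 mm thick, with a boss of 44 mm diameter, 6 mm high under it; the knob's centre is 22 mm above the boss's underside. z = knob up. Grey plastic, 45 g. At the start the disc rests on the magazine's rod tops, the boss between them; it lifts straight off
- sample0 (a point): centre of a sample capsule: a closed aluminium disc of 50 mm diameter and 12 mm height, flat on both faces, 40 to 80 g; z = lid up (seen by three dark dashes). At the start it lies lid up on a black rubber mat 3 mm thick. Three to five capsules are there; an absent one reads None
- sample1 (a point): centre of a capsule, as sample0
- sample2 (a point): centre of a capsule, as sample0
- sample3 (a point): centre of a capsule, as sample0
- sample4 (a point): centre of a capsule, as sample0
- unit_drawer0 (a joint): opening of the drawer of the low grey drawer unit, m: 0 = shut; starts open by 0.105 to 0.135. Slides easily (1 N of friction). The unit is 240 mm deep, 170 mm wide, 90 mm high; its top overhangs the drawer's rear part
- drawer_front (a point): middle of the front edge of the drawer's inner floor, where it meets the front wall's inner face, 22 mm above the bench; x points into the unit (the drawer shuts along +x), y across, z up. The inside is 195 mm long (x), 128 mm wide (y); side walls' tops 68 mm above the bench. From x = 0 to about x = the opening less 6 mm the drawer is uncovered, the rest is under the unit's top
- unit_drawer0_handle (a point): middle of the drawer's bar handle, an 11 mm thick bar 85 mm long (along y), 35 mm in front of the drawer's front panel, 52 mm above the bench
- bottle_mid (a point): bystander: amber bottle, 60 mm diameter, 150 mm high, point half-way up; leave alone
- beaker_mid (a point): bystander: glass beaker, 68 mm diameter, 85 mm high, point half-way up; leave alone
- driver_grip (a point): bystander: screwdriver lying on the bench, point near its middle; leave alone
Things that resemble listed ones, but are neither listed nor needed, are in the scene too. Leave any green or pink look-alike of the part that bears sample4 alone.

How it is judged:
By the outcome, as a careful person would: the job done as asked, in the order asked, and still so for the second after the job is handed in, with the robot touching nothing.
Of capsule0, capsule1, capsule2, capsule3, capsule4 only 3 to 5 are there at a start; the rules pass over those that are not, and their reading is None.
At some moment in a run one of capsule0, capsule1, capsule2, capsule3, capsule4 may be knocked a few centimetres aside while the robot is not near it.
It also fails if it takes over 210 s, if anything falls off the work surface, if the arm or the gripper's body presses on something with over 40 N, if the wrist force passes 120 N, or if a joint passes its speed limit or range.

## Robot

A 6-joint arm with a two-finger parallel gripper is mounted at the origin on the work surface. World frame = base frame: x ahead of the robot, y to its left, z up, the work surface at z = 0. Lengths are in mm, angles in rad, forces in N, time in s.
With the tool pointing down it reaches from about 350 to 975 mm from the base axis. Payload 7.1 kg.
Tool frame: the origin (TCP) lies at the very end of the fingers, on their centre line; the grasp point (between the pads) lies 19 mm behind it; z points along the fingers, y is the line along which they close (so a half turn about z gives the same grasp; the last joint's range is limited). The gripper opens to 88 mm and grips with 3 to 60 N. Pads are 20 mm wide; open, the fingers measure 115 mm over their backs; the gripper's body (75 mm by 178 mm) begins 61 mm behind the grasp point.
Start: joints at [1.217, 0.423, 1.63, -0, 1.089, -0.019], TCP at [205.331, 590.292, 222.675] pointing down, gripper open.
Joint ranges: [-3, 3], [-0.9, 2.11], [0.09, 2.58], [-1.31, 4.45], [0.11, 2.69], [-2.54, 2.54]. Speed limits (rad/s): [2.39, 2.39, 3.01, 3.14, 3.14, 3.14].

## Interface

Orientations are given as a rotation vector (axis times angle).
In Python, from workcell import get_obs, get_image, job, models gives the robot as it stands.
- The arm moves only by the tool jog_arm, never from a script. Its argument "increments" is one flat list of numbers, 7 for each row, row after row: the turn, a rotation vector about the tool's x, y, z in degrees, then the shift along the tool's x, y, z in mm, then the opening in per cent of the stroke, from 0 (shut) to 100 (fully open). A call has 1 to 12 rows; each row shifts and turns the commanded pose from where the row before left it, along the tool's axes as they then stand; what a row does not reach is not made up. A row lasts 1/8 s, in which the tool goes at most 62.5 mm and 10.7 degrees, less where a joint would pass 70% of its speed; a pose out of reach is approached as far as the arm can. A call is refused whole if a number of a shift passes 62.5 or a number of a turn 10.7, either way. A call with a gripper value outside its range is refused whole. The fingers move at their own pace and stop on an object; the grip force is fixed at half the most. Time passes only in rows, so rows that do not move let the fingers close. It gives the time, the measured TCP pose, the force, the opening and the grip force at its end, in the units of the state.
- get_obs(): the state, without advancing time (a new reading comes with each control period).
- get_image(name): name is "side" or "top" or "wrist"; returns a dict with "pixels" (420x560x3 uint8, blue, green, red), "depth" (420x560 float32, mm along the optical axis (not along the pixel's ray), 0 where there is no reading), "fx", "fy", "cx", "cy" (pixels), "k1" (the pictures are not rectified: a ray, as slopes to the right and down, at radius r is drawn at 1 + k1 r^2 times it, then the intrinsics apply), "cam_to_world" (4x4, takes a point from camera to world coordinates); the wrist camera has in their place "tool_from_camera" (4x4, takes a point from camera to tool coordinates, whose origin is the TCP and whose axes are the flange's). Camera axes: x right, y up, looking along -z (the intrinsics and any distortion apply to the point x, -y, -z); pixel columns grow to the right and rows downward; lengths in mm; the calibration is good to about 2 mm. A picture is of the moment at which its call begins: read the wrist's pose just before it.
- job.close_job(): hands the job in; it is judged then, once.
Trained networks look in the newest picture that a camera, given by its name, has taken for a name from the list of things; names that differ only in an ending like _2 or _b are one class to them, and where a whole thing is asked for, a point or a joint stands for the part that bears it (a point fixed in the world has none). Each returns a list of dicts, best first, with "p" (0 to 1); they miss things now and then, are a little off and sometimes report something else, mostly with a low value. They report only what shows in the picture. A call takes as long as a camera call. They do not tell look-alikes from the thing itself.
- models.look_for(target, camera): "centre" ([x, y, z] in mm, in world coordinates, good to about 4 mm: the middle of the surface that is visible of it).
- models.regions_of(target, camera): "region" (420x560 bool, what is visible of it).
The state is a dict: "t": time; "qpos": joint angles; "qvel": joint speeds; "joint_torque": joint torques, N m; "ee_pos": TCP position; "orientation": TCP orientation; "ft_force": force on the tool from outside, world axes, zero at the start; "moment": the same for the moment, N m; "width": finger opening in mm; "grasp_force": force on a finger pad.
Only numpy, scipy, OpenCV 4.12 (cv2) and the standard library are available. Lean on these libraries where they do the work, as an engineer would, in place of code of your own. Each camera call takes 0.05 s, during which the arm holds its last target. There are 200 camera calls.

## Working session

There is one attempt and no reset: what is moved stays moved. The work goes in short steps, Python scripts to look and compute and a tool call to move; the robot and the scene stay as the last step left them, time stands still between calls to the robot, and variables do not carry over. Pictures are saved under pics/ and viewed, at most 14 in all, crops included, and the job is handed in when it is done.

Besides the shell and the picture viewer there is one more tool, called after "Emit:" as name(argument=value, ...) on one line, values as JSON. jog_arm: Moves the arm, as the interface text tells. Its arguments: {"type":"object","properties":{"increments":{"type":"array"}},"required":["increments"]}

```bash
mkdir -p pics; cat > h.py <<'E'
import numpy as np, cv2
from workcell import get_obs, get_image, job, models
from scipy.spatial.transform import Rotation as R
def T_tool():
    o=get_obs(); T=np.eye(4); T[:3,:3]=R.from_rotvec(o['orientation']).as_matrix(); T[:3,3]=o['ee_pos']; return T
def cloud(im,T=None):
    # world xyz for every pixel
    M=im['cam_to_world'] if 'cam_to_world' in im else T@np.array(im['tool_from_camera'])
    h,w=im['depth'].shape
    u,v=np.meshgrid(np.arange(w),np.arange(h))
    K=np.array([[im['fx'],0,im['cx']],[0,im['fy'],im['cy']],[0,0,1]])
    p=cv2.undistortPoints(np.stack([u.ravel(),v.ravel()],1).astype(np.float64)[:,None],K,np.array([im['k1'],0,0,0.])).reshape(h,w,2)
    d=im['depth']; P=np.stack([p[...,0]*d,-p[...,1]*d,-d,np.ones_like(d)],-1)
    W=(P@np.array(M).T)[...,:3]; W[d==0]=np.nan; return W
def project(im,X,T=None):
    M=im['cam_to_world'] if 'cam_to_world' in im else T@np.array(im['tool_from_camera'])
    c=np.linalg.inv(M)@np.append(X,1); x,y=c[0]/-c[2],-c[1]/-c[2]; f=1+im['k1']*(x*x+y*y)
    return im['fx']*x*f+im['cx'],im['fy']*y*f+im['cy']
E
cat > a.py <<'E'
from h import *
np.set_printoptions(precision=1,suppress=True)
print(get_obs())
for c in ['top','side']:
    im=get_image(c); cv2.imwrite(f'pics/{c}0.png',im['pixels'])
    np.savez(f'{c}0.npz',**im)
    for n in ['pull_bar','head_edge','magazine','cap_knob','sample4','drawer_front','unit_drawer0_handle','bottle_mid','beaker_mid','driver_grip']:
        print(c,n,[(np.array(d['centre']),round(d['p'],2),np.round(project(im,d['centre']))) for d in models.look_for(n,c)])
E
python3 a.py
```

```text
{'t': 0.0, 'qpos': array([ 1.2,  0.4,  1.6, -0. ,  1.1, -0. ]), 'qvel': array([-0., -0.,  0.,  0.,  0.,  0.]), 'joint_torque': array([ -0. , -54.5, -27.4,   0.1,   0. ,  -0. ]), 'ee_pos': array([205.1, 589.8, 221.9]), 'orientation': array([-0.5, -3.1,  0. ]), 'ft_force': array([ 1. ,  0.3, -0.4]), 'moment': array([0. , 0.1, 0. ]), 'grasp_force': 0.0, 'width': 87.7551479845016}
top pull_bar [(array([494.5, 423.8,  34.1]), 0.96, array([115., 228.]))]
top head_edge [(array([491.9, 463.5, 169.1]), 0.68, array([ 78., 224.]))]
top magazine [(array([493.4, 425.3,  30.4]), 0.88, array([115., 229.]))]
top cap_knob []
top sample4 [(array([473. , -12.4,  14.9]), 0.8, array([267., 240.])), (array([346.2, -40.9,  14.9]), 0.78, array([276., 285.])), (array([336.1,  46.1,   9.1]), 0.73, array([245., 288.])), (array([589.1,  -7.4,  10.8]), 0.57, array([267., 201.])), (array([ 479.1, -141.7,   14.9]), 0.49, array([312., 239.]))]
top drawer_front [(array([ 587.3, -347.6,   19.5]), 0.67, array([382., 204.]))]
top unit_drawer0_handle [(array([ 589.7, -344. ,   21.3]), 0.67, array([381., 203.]))]
top bot
[... 829 characters left out ...]
)), (array([344.6, -36.3,  14.7]), 0.58, array([226., 287.])), (array([586.8, -13.8,  19.7]), 0.52, array([277., 233.])), (array([ 482. , -137.5,   15.6]), 0.46, array([284., 278.]))]
side drawer_front [(array([ 588.1, -330.3,   35.6]), 0.91, array([360., 291.]))]
side unit_drawer0_handle [(array([ 583.4, -327.3,   31.6]), 0.9, array([358., 292.]))]
side bottle_mid [(array([ 743.3, -229.9,   87. ]), 0.8, array([367., 228.]))]
side beaker_mid [(array([757.4,  20.7,  55.8]), 0.65, array([305., 191.])), (array([487.3, 431.5,  33.6]), 0.26, array([164., 178.]))]
side driver_grip [(array([764.4, 117.1,  15.2]), 0.61, array([285., 184.])), (array([461.5, 639.1, 278.3]), 0.32, array([103.,  96.]))]
```

```bash
sleep 1; ls pics
```

```text
side0.png
top0.png
```

```bash
python3 - <<'E'
import cv2,numpy as np
t=cv2.imread('pics/top0.png');s=cv2.imread('pics/side0.png')
c=lambda i,x0,y0,x1,y1,f:cv2.resize(i[y0:y1,x0:x1],None,fx=f,fy=f,interpolation=cv2.INTER_CUBIC)
cv2.imwrite('pics/t1.png',c(t,60,110,460,310,2)); cv2.imwrite('pics/s1.png',c(s,80,80,480,380,2))
E
```

```text
(no output)
```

View pics/t1.png

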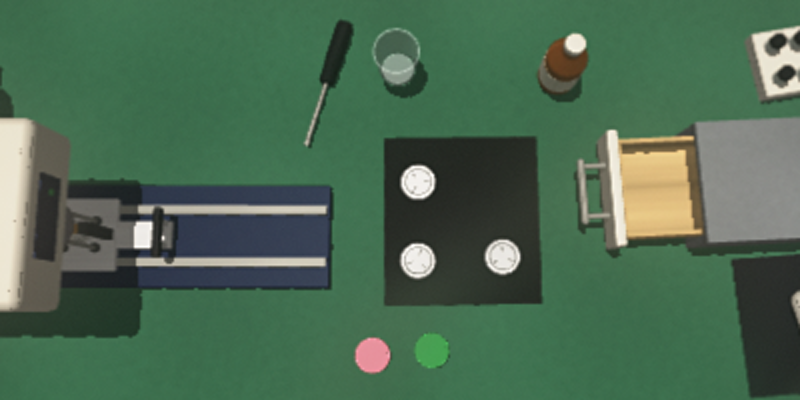

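View pics/s1.png

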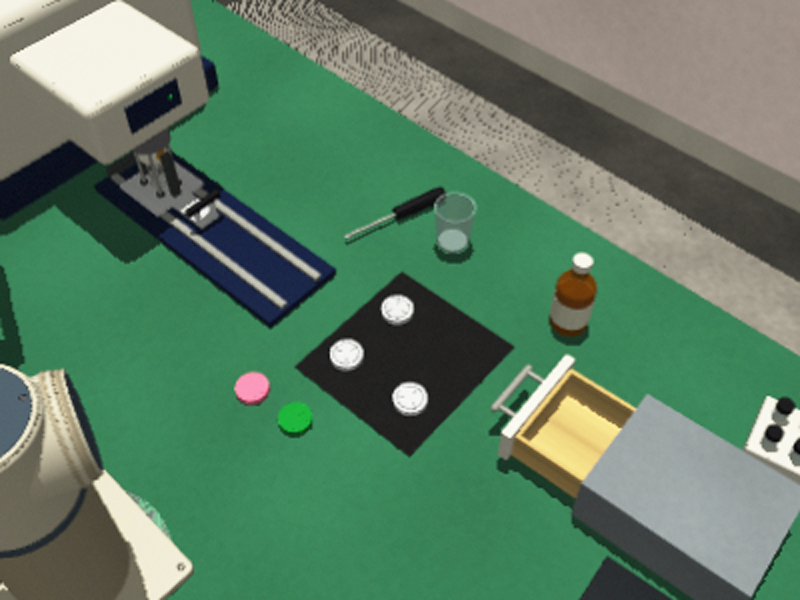

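The top crop shows three white capsules with dashes on the black mat (full-image pixels ≈ (269,201), (269,241), (311,239)). Pink (246,288) and green (276,285) discs are the look-alikes. The rails are on the left and the open drawer on the right. Part of a second mat is visible at the lower right, so I'll check that next.

```bash
cat > b.py <<'E'
from h import *
np.set_printoptions(precision=1,suppress=True)
for c in ['top','side']:
    im=dict(np.load(f'{c}0.npz')); W=cloud(im); px=im['pixels'].astype(int); hsv=cv2.cvtColor(im['pixels'],cv2.COLOR_BGR2HSV)
    X,Y,Z=W[...,0],W[...,1],W[...,2]
    def st(n,m):
        P=W[m]; 
        if len(P)<5: print(c,n,'few');return
        (cx,cy),(w,h),a=cv2.minAreaRect(P[:,:2].astype(np.float32)); print(c,n,len(P),'mean',P.mean(0),'rect',np.round([cx,cy,w,h,a],1),'z',np.percentile(P[:,2],[5,50,95]))
    bench=(X>300)&(X<700)&(Y>-150)&(Y<150)&(hsv[...,0]>60)&(hsv[...,0]<85)&(hsv[...,1]>120)
    st('bench',bench)
    white=(hsv[...,1]<60)&(hsv[...,2]>120)
    for i,(x,y) in enumerate([(473,-14),(589,-9),(480,-140)]):
        st(f'cap{i}',white&(abs(X-x)<40)&(abs(Y-y)<40)&(Z>8)&(Z<30))
    st('mat',(hsv[...,2]<50)&(X>380)&(X<660)&(Y>-210)&(Y<50)&(Z<15))
    st('navy',(hsv[...,0]>105)&(hsv[...,0]<130)&(hsv[...,1]>80)&(X>380)&(X<620)&(Y>180)&(Y<460)&(Z<40))
    st('rails',white&(X>420)&(X<570)&(Y>180)&(Y<400)&(Z<60)&(Z>5)&(hsv[...,2]>110))
    st('bar',(hsv[...,2]<60)&(X>420)&(X<570)&(Y>340)&(Y<440)&(Z>50)&(Z<90))
    st('handle',(X>500)&(X<680)&(Y<-240)&(Y>-335)&(Z>30)&(Z<80)&(hsv[...,1]<80))
    st('fronttop',(X>480)&(X<700)&(Y<-270)&(Y>-380)&(Z>55)&(Z<85)&(hsv[...,1]<60)&(hsv[...,2]>150))
    st('floor',(X>480)&(X<700)&(Y<-290)&(Y>-480)&(Z>10)&(Z<32)&(hsv[...,0]>10)&(hsv[...,0]<30)&(hsv[...,1]>80))
    st('unittop',(X>440)&(X<720)&(Y<-350)&(Y>-720)&(Z>80)&(Z<110))
    st('headtop',(X>300)&(X<680)&(Y>430)&(Y<800)&(Z>200))
    if c=='top':
        cv2.imwrite('pics/t2.png',cv2.resize(im['pixels'][100:400,360:560],None,fx=2,fy=2))
E
python3 b.py
```

```text
top bench 251 mean [346.7 -39.9  11.1] rect [347.1 -39.9  48.3  49.2   0.9] z [ 6.5 11.4 15.6]
top cap0 230 mean [474.2 -16.6  14.9] rect [474.  -17.7  46.8  46.6   1.5] z [11.  15.  18.5]
top cap1 219 mean [589.9 -13.8  14.7] rect [589.5 -14.8  47.8  47.3   1.4] z [11.2 14.9 18.1]
top cap2 231 mean [ 483.2 -139.4   14.8] rect [ 482.6 -139.9   46.8   47.1    1.4] z [11.4 14.9 18.1]
top mat 3457 mean [570.6 -77.4   2.6] rect [539.1 -79.1 242.3 228.2   1.4] z [-0.9  2.6  6.1]
top navy 2389 mean [499.  274.2  15.6] rect [501.9 286.2 146.8 213.9   1.4] z [12.1 15.6 19.1]
top rails 705 mean [502.7 298.7  25.2] rect [504.1 286.2  89.1 214.2   1.5] z [19.6 24.1 34.9]
top bar 141 mean [499.2 366.   69.8] rect [500.9 384.6  88.1  64.   89.7] z [55.5 70.5 82.6]
top handle 674 mean [ 579.3 -280.1   63.7] rect [ 579.5 -271.9  160.4   56.1    4.5] z [38.2 64.8 78.5]
top fronttop 335 mean [ 578.3 -291.    76. ] rect [ 578.7 -284.2  162.1   31.2    3.9] z [70.4 76.5 80. ]
top floor 1573 mean [ 587.6 -373.3   21.7] rect [ 583.1 -373.6  135.3  111.7    4.1] z [18.  21.6 25.3]
top unittop 4888 mean [ 
[... 779 characters left out ...]
mean [500.6 289.1  23.2] rect [504.3 290.6  97.1 218.1   1.6] z [14.1 22.8 33.8]
side bar 116 mean [499.4 376.7  68.2] rect [508.9 377.4  95.6  65.4  73.7] z [53.8 68.6 83.9]
side handle 463 mean [ 574.5 -280.4   68. ] rect [ 578.6 -271.3  161.4   56.6    4.7] z [52.1 73.7 78.8]
side fronttop 303 mean [ 575.9 -292.5   75.9] rect [ 578.7 -288.5  164.1   22.9    3.9] z [71.1 76.4 79.8]
side floor 1278 mean [ 591.8 -350.3   21.8] rect [ 582.5 -349.2  142.4  101.9    7.2] z [17.7 21.6 27.8]
side unittop 5876 mean [ 591.7 -525.1   89.4] rect [ 596.6 -519.4  175.9  224.9    4.4] z [85.8 89.4 92.7]
side headtop 9137 mean [471.9 627.4 296.4] rect [490.  615.  369.9 379.9  90. ] z [229.2 291.9 330.9]
```

```bash
sleep 5
```

```text
(no output)
```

View pics/t2.png

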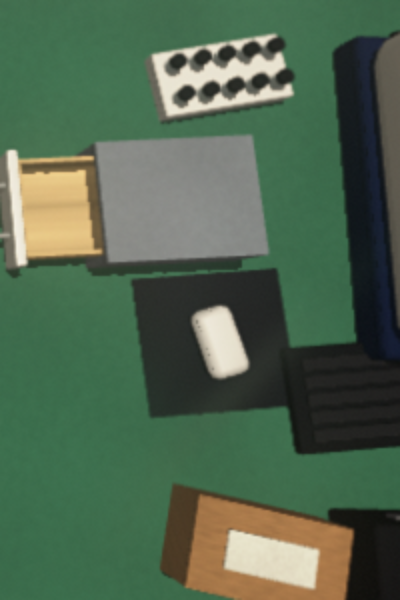

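Second mat is just a mouse pad with a mouse, so exactly three capsules are present, all on the main mat. I'll start by withdrawing and squaring the tool to the world axes.

Emit:
jog_arm(increments=[0,0,0,0,-50,0,100,0,0,0,0,-50,0,100,0,0,0,0,-50,0,100,0,0,10,0,0,0,100,0,0,10,0,0,0,100,0,0,10,0,0,0,100,0,0,10,0,0,0,100,0,0,10,0,0,0,100,0,0,10,0,0,0,100,0,0,10,0,0,0,100,0,0,0,0,0,0,100])

```text
t: 2.48
ee_pos: [156.1, 448.6, 222.8]
orientation: [-2.204, -2.239, -0.0]
ft_force: [1.0, 0.4, -0.4]
width: 88.0
grasp_force: 0.0
```

```bash
cat >> h.py <<'E'
def pose():
    T=T_tool(); o=get_obs()
    print('t %.2f tcp %s toolx_deg %.2f tilt %s F %s w %.1f g %.1f'%(o['t'],np.round(T[:3,3],1),np.degrees(np.arctan2(T[1,0],T[0,0])),np.round(np.degrees(T[:2,2]),2),np.round(o['ft_force'],1),o['width'],o['grasp_force']))
E
python3 - <<'E'
from h import *
np.set_printoptions(precision=2,suppress=True)
pose()
for c in ['top','side']:
    im=dict(np.load(f'{c}0.npz')); W=cloud(im); hsv=cv2.cvtColor(im['pixels'],cv2.COLOR_BGR2HSV); X,Y,Z=W[...,0],W[...,1],W[...,2]
    for x in (465,540):
        m=(hsv[...,1]<70)&(hsv[...,2]>110)&(abs(X-x)<15)&(Y>190)&(Y<350)&(Z<35)&(Z>10)
        p=np.polyfit(Y[m],X[m],1); print(c,'rail',m.sum(),'slope deg',np.degrees(np.arctan(p[0])),'x at y=300,170',np.polyval(p,300),np.polyval(p,170))
    m=(hsv[...,2]<70)&(X>440)&(X<560)&(Y>340)&(Y<405)&(Z>56)&(Z<85)
    P=W[m]; print(c,'bar',len(P),P.mean(0),'x ext',np.percentile(P[:,0],[2,98]),'y',np.percentile(P[:,1],[5,50,95]))
    for i in range(0,len(P),8): pass
    m=(X>440)&(X<560)&(Y>395)&(Y<470)&(Z>134)&(Z<168); print(c,'cap',m.sum(),W[m].mean(0) if m.any() else '')
    m=(X>380)&(X<620)&(Y>420)&(Y<520)&(Z>170)&(Z<290); print(c,'head ymin',np.percentile(Y[m],[1,5,20]),'x',np.percentile(X[m],[1,99]))
E
```

```text
t 2.48 tcp [156.1 448.6 222.8] toolx_deg 90.91 tilt [0.   0.01] F [ 1.   0.4 -0.4] w 88.0 g 0.0
top rail 209 slope deg -1.7591242407927075 x at y=300,170 463.42794713763084 467.4205280380614
top rail 258 slope deg -0.7592125377069976 x at y=300,170 540.7920358026144 542.5147352348466
top bar 111 [500.22 345.51  69.34] x ext [468.91 532.27] y [340.87 344.68 352.34]
top cap 71 [498.09 438.94 138.32]
top head ymin [420.19 420.98 424.99] x [389.54 603.48]
side rail 144 slope deg -1.4739445895262389 x at y=300,170 464.513892232303 467.8589043483242
side rail 141 slope deg -1.1572184064545332 x at y=300,170 541.169352788576 543.7953551495846
side bar 69 [501.72 344.97  67.8 ] x ext [467.07 531.77] y [340.62 344.15 351.  ]
side cap 116 [495.   448.07 137.28]
side head ymin [420.14 420.8  422.86] x [387.29 602.17]
```

```bash
python3 - <<'E'
from h import *
np.set_printoptions(precision=2,suppress=True)
for c in ['top','side']:
    im=dict(np.load(f'{c}0.npz')); W=cloud(im); hsv=cv2.cvtColor(im['pixels'],cv2.COLOR_BGR2HSV); X,Y,Z=W[...,0],W[...,1],W[...,2]
    m=(hsv[...,2]<70)&(X>440)&(X<560)&(Y>300)&(Y<370)&(Z>56)&(Z<85)
    P=W[m]; print(c,'bar',len(P),P.mean(0),'x ext',np.percentile(P[:,0],[2,98]),'y',np.percentile(P[:,1],[1,5,25,50,75,95,99]))
    m=(X>380)&(X<620)&(Y>350)&(Y<520)&(Z>172)&(Z<300); print(c,'head ymin',np.percentile(Y[m],[.2,1,5,20]))
    m=(X>380)&(X<620)&(Y>350)&(Y<520)&(Z>166)&(Z<180); print(c,'head low ymin',m.sum(),np.percentile(Y[m],[1,5,20,50]) )
    m=(X>380)&(X<620)&(Y>250)&(Y<420)&(Z>28)&(Z<42); print(c,'plate',m.sum(),np.percentile(Y[m],[1,5]),np.percentile(X[m],[1,99]))
E
```

```text
top bar 111 [500.22 345.51  69.34] x ext [468.91 532.27] y [340.68 340.87 342.46 344.68 347.96 352.34 353.15]
top head ymin [416.93 417.84 419.12 422.91]
top head low ymin 10 [421.25 421.57 423.97 425.93]
top plate 385 [336.24 339.15] [450.32 543.27]
side bar 81 [498.77 344.09  67.72] x ext [465.79 531.64] y [337.66 339.22 341.13 343.37 346.66 350.91 352.59]
side head ymin [414.92 416.39 418.25 421.43]
side head low ymin 53 [420.25 420.92 422.95 424.63]
side plate 197 [334.23 337.98] [447.35 539.91]
```

Emit:
jog_arm(increments=[0,0,-0.4,-25,50,0,100,0,0,0,-25,50,0,100,0,0,0,-25,50,0,100,0,0,0,-25,50,0,100,0,0,0,-25,50,0,100,0,0,0,-25,50,0,100,0,0,0,0,44,0,100,0,0,0,23,0,0,100,0,0,0,24,0,0,100,0,0,0,0,0,40,100,0,0,0,0,0,40,100,0,0,0,0,0,0,100])

```text
t: 3.98
ee_pos: [498.5, 352.8, 140.0]
orientation: [-2.193, -2.248, 0.01]
ft_force: [-0.5, 0.3, 0.9]
width: 88.1
grasp_force: 0.0
```

```bash
python3 - <<'E'
from h import *
pose(); T=T_tool(); im=get_image('wrist'); W=cloud(im,T); hsv=cv2.cvtColor(im['pixels'],cv2.COLOR_BGR2HSV); X,Y,Z=W[...,0],W[...,1],W[...,2]
np.set_printoptions(precision=1,suppress=True)
m=(Z>60)&(Z<80)&(Y>320)&(Y<370)&(abs(X-500)<60)&(hsv[...,2]<80); P=W[m]; print(len(P),P.mean(0),np.percentile(P[:,0],[1,99]),np.percentile(P[:,1],[1,99]))
cv2.imwrite('pics/w1.png',im['pixels'])
E
```

```text
t 3.98 tcp [498.5 352.8 140. ] toolx_deg 91.42 tilt [-0.32 -0.21] F [-0.5  0.3  0.9] w 88.1 g 0.0
2168 [498.9 351.3  70. ] [465.2 532.5] [344.2 356.2]
```

View pics/w1.png

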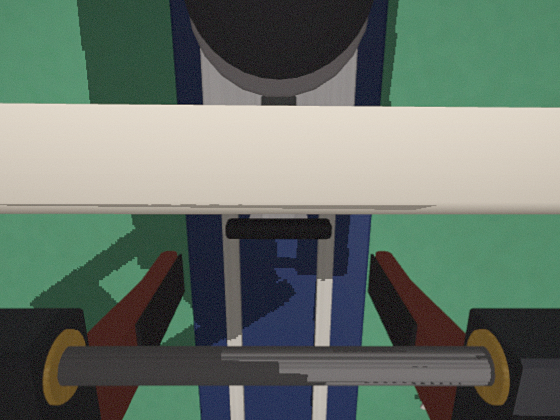

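The wrist view shows the black pull bar at pixels (228–331, 228), centred between the two fingers. The rails run downwards in the image, and the cream head front is just beyond the bar. I'll descend, grip the bar by its ends and draw.

Emit:
jog_arm(increments=[0,0,0,-3,0,30,100,0,0,0,0,0,30,100,0,0,0,0,0,29,100,0,0,0,0,0,0,100,0,0,0,0,0,0,70,0,0,0,0,0,0,70,0,0,0,0,0,0,70,0,0,0,0,0,0,70,0,0,0,0,0,0,70])

```text
t: 5.15
ee_pos: [499.8, 350.0, 55.5]
orientation: [-2.197, -2.242, 0.004]
ft_force: [-10.1, 1.5, 8.7]
width: 69.5
grasp_force: 30.0
```

```bash
python3 - <<'E'
from h import *
pose(); im=get_image('wrist'); np.set_printoptions(precision=2,suppress=True); print(np.array(im['tool_from_camera']), im['fx'],im['cx'],im['cy'],im['k1'])
E
```

```text
t 5.15 tcp [499.8 350.   55.5] toolx_deg 91.16 tilt [-0.22 -0.  ] F [-10.1   1.5   8.7] w 69.5 g 30.0
[[  -0.      0.96    0.29   80.62]
 [   1.      0.      0.     -0.4 ]
 [   0.      0.29   -0.96 -161.73]
 [   0.      0.      0.      1.  ]] 376.322056468565 275.79580621701444 210.61036953795121 0.004177725811487352
```

Emit:
jog_arm(increments=[0,0,0,-10,0,0,70,0,0,0,-20,0,0,70,0,0,0,-20,0,0,70,0,0,0,-20,0,0,70,0,0,0,-20,0,0,70,0,0,0,-20,0,0,70,0,0,0,-20,0,0,70,0,0,0,-20,0,0,70,0,0,0,-20,0,0,70,0,0,0,-20,0,0,70,0,0,0,-15,0,0,70,0,0,0,0,0,0,70])

```text
t: 6.7
ee_pos: [505.0, 143.4, 55.4]
orientation: [-2.198, -2.242, 0.004]
ft_force: [-5.4, -3.6, 11.4]
width: 69.5
grasp_force: 30.0
```

Emit:
jog_arm(increments=[0,0,0,-4,0,0,70,0,0,0,-4,0,0,70,0,0,0,-2,0,0,70,0,0,0,0,0,0,70])

```text
t: 7.2
ee_pos: [505.2, 139.5, 55.4]
orientation: [-2.198, -2.236, -0.006]
ft_force: [-12.4, 32.9, 6.4]
width: 69.7
grasp_force: 30.0
```

Emit:
jog_arm(increments=[0,0,0,4,0,0,70,0,0,0,0,0,0,100,0,0,0,0,0,0,100,0,0,0,0,0,-20,100,0,0,0,0,0,-40,100,0,0,0,0,0,-60,100,0,0,0,0,0,-60,100,0,0,0,40,0,-30,100,0,0,0,40,0,0,100,0,0,0,35,0,0,100,0,0,0,0,0,0,100])

```text
t: 8.57
ee_pos: [504.3, 255.2, 264.1]
orientation: [2.195, 2.247, 0.002]
ft_force: [-0.4, 0.2, -0.3]
width: 87.7
grasp_force: 0.0
```

```bash
python3 - <<'E'
from h import *
np.set_printoptions(precision=1,suppress=True)
pose()
for c in ['wrist','top','side']:
    T=T_tool(); im=get_image(c); W=cloud(im,T); hsv=cv2.cvtColor(im['pixels'],cv2.COLOR_BGR2HSV); X,Y,Z=W[...,0],W[...,1],W[...,2]
    r=(abs(X-500)<60)&(Y>200)&(Y<330)
    for n,lo,hi in [('knobtop',155,168),('disc',132,146)]:
        m=r&(Z>lo)&(Z<hi)
        if c=='wrist' : m&=(hsv[...,2]>30)
        P=W[m]
        if len(P)>5: (x,y),rad=cv2.minEnclosingCircle(P[:,:2].astype(np.float32)); print(c,n,len(P),P.mean(0),'circ',x,y,rad)
    m=(hsv[...,2]<60)&(abs(X-504)<50)&(Y>110)&(Y<165)&(Z>58)&(Z<80); P=W[m]
    if len(P)>5: print(c,'bar',P.mean(0),np.percentile(P[:,0],[1,99]),np.percentile(P[:,1],[1,99]))
    print(c,[(np.array(d['centre']),round(d['p'],2)) for d in models.look_for('cap_knob',c)])
    if c=='wrist': cv2.imwrite('pics/w2.png',im['pixels'])
E
```

```text
t 8.57 tcp [504.3 255.2 264.1] toolx_deg 91.35 tilt [0.1 0. ] F [-0.4  0.2 -0.3] w 87.7 g 0.0
wrist knobtop 554 [501.2 260.1 160.2] circ 501.153076171875 259.3277282714844 9.969242095947266
wrist disc 5556 [501.1 261.2 138.4] circ 501.17864990234375 259.3043518066406 35.9195442199707
wrist bar [502.6 142.7  69.2] [471.  537.3] [135.3 146.9]
wrist [(array([501.4, 265.4, 138.2]), 0.55)]
top knobtop 49 [502.8 256.6 160.1] circ 502.8684997558594 257.2001953125 10.124606132507324
top disc 534 [502.4 256.1 138.4] circ 502.6291198730469 257.05194091796875 36.080345153808594
top bar [502.5 136.4  71.1] [471.6 535.5] [131.2 143.2]
top [(array([502.4, 254.2, 136.7]), 0.84)]
side knobtop 27 [500.9 255.3 158.9] circ 503.57208251953125 255.47955322265625 11.113542556762695
side disc 260 [499.  252.4 137.6] circ 502.67041015625 254.3599853515625 38.66863250732422
side bar [505.3 134.6  68.8] [470.8 537.2] [129.3 142.5]
side [(array([497. , 246.7, 138.2]), 0.76)]
```

View pics/w2.png

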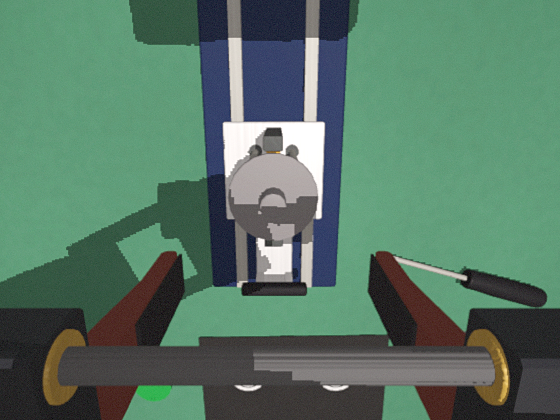

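Knob found consistently: wrist pixel (272,203), top and side agree within 3 mm, at about (502, 258). Grasp it.

Emit:
jog_arm(increments=[0,0,0,3,-2,50,100,0,0,0,0,0,50,60,0,0,0,0,0,20,60,0,0,0,0,0,0,60,0,0,0,0,0,0,10,0,0,0,0,0,0,10,0,0,0,0,0,0,10,0,0,0,0,0,0,10,0,0,0,0,0,0,10,0,0,0,0,0,0,10])

```text
t: 10.12
ee_pos: [502.2, 256.7, 144.0]
orientation: [2.198, 2.245, 0.001]
ft_force: [-1.3, -0.0, 3.8]
width: 19.1
grasp_force: 30.0
```

```bash
python3 -c "
from h import *
pose()"
```

```text
t 10.12 tcp [502.2 256.7 144. ] toolx_deg 91.22 tilt [0.03 0.01] F [-1.3 -0.   3.8] w 19.1 g 30.0
```

Emit:
jog_arm(increments=[0,0,0,0,0,-10,10,0,0,0,0,0,-25,10,0,0,0,0,0,-35,10,0,0,0,-30,5,0,10,0,0,0,-50,5,0,10,0,0,0,-50,5,0,10,0,0,0,-50,5,0,10,0,0,0,-50,5,0,10,0,0,0,-50,5,0,10,0,0,0,-50,5,0,10,0,0,0,-50,5,0,10,0,0,0,-50,5,0,10])

```text
t: 11.62
ee_pos: [556.1, -174.0, 214.2]
orientation: [2.198, 2.245, 0.0]
ft_force: [1.7, -0.3, -0.5]
width: 19.1
grasp_force: 30.0
```

Emit:
jog_arm(increments=[0,0,0,-50,5,0,10,0,0,0,-50,5,0,10,0,0,0,-45,5,0,10,0,0,0,-20,5,0,10,0,0,0,0,0,0,10,0,0,0,0,0,0,10])

```text
t: 12.38
ee_pos: [579.4, -335.3, 213.5]
orientation: [-2.196, -2.245, -0.0]
ft_force: [0.3, 0.6, -0.3]
width: 19.5
grasp_force: 30.0
```

```bash
cat > d.py <<'E'
from h import *
np.set_printoptions(precision=1,suppress=True)
pose(); T=T_tool()
im=get_image('wrist'); cv2.imwrite('pics/w3.png',im['pixels'])
for c in ['top','side']:
    im=get_image(c); W=cloud(im); hsv=cv2.cvtColor(im['pixels'],cv2.COLOR_BGR2HSV); X,Y,Z=W[...,0],W[...,1],W[...,2]
    m=(Z>10)&(Z<34)&(X>500)&(X<680)&(Y<-280)&(Y>-420)&(hsv[...,0]>8)&(hsv[...,0]<32)&(hsv[...,1]>70); P=W[m]; print(c,'floor',len(P),np.percentile(P[:,0],[1,99]),np.percentile(P[:,1],[1,99]))
    m=(Z>84)&(Z<96)&(X>480)&(X<700)&(Y<-340); print(c,'unit front y',np.percentile(W[m][:,1],[95,99,99.8]))
    m=(Z>69)&(Z<84)&(X>480)&(X<700)&(Y<-270)&(Y>-320)&(hsv[...,1]<70); print(c,'front',np.percentile(W[m][:,1],[1,5,50,95,99]),np.percentile(W[m][:,0],[1,99]))
    m=(Z>30)&(Z<65)&(X>520)&(X<640)&(Y<-235)&(Y>-265); print(c,'handle',m.sum(),np.percentile(W[m][:,1],[2,50,98]),W[m][:,0].mean() if m.any() else '')
    for i,(x,y) in enumerate([(474,-17),(589,-14),(482,-140)]):
        m=(hsv[...,1]<60)&(hsv[...,2]>120)&(abs(X-x)<60)&(abs(Y-y)<60)&(Z>8)&(Z<30); print(c,'cap',i,m.sum(),W[m].mean(0))
E
python3 d.py
```

```text
t 12.38 tcp [ 579.4 -335.3  213.5] toolx_deg 91.27 tilt [-0.1  0.1] F [ 0.3  0.6 -0.3] w 19.5 g 30.0
top floor 774 [514.1 648.1] [-395.4 -317.3]
top unit front y [-539.6 -531.8 -525. ]
top front [-304.  -301.2 -291.2 -281.6 -279.5] [498.6 659.9]
top handle 139 [-262.3 -249.1 -243.4] 576.7467129113944
top cap 0 231 [474.  -16.7  14.6]
top cap 1 217 [589.9 -14.   15. ]
top cap 2 228 [ 483.2 -139.5   14.4]
side floor 1310 [511.  651.5] [-398.8 -301.9]
side unit front y [-420.9 -409.5 -405.2]
side front [-304.5 -302.8 -294.2 -285.3 -282.2] [496.6 622. ]
side handle 128 [-263.9 -251.2 -243.2] 575.1577135318449
side cap 0 186 [472.4 -17.6  14.1]
side cap 1 167 [587.8 -15.4  13.9]
side cap 2 203 [ 481.  -140.5   14.1]
```

View pics/w3.png

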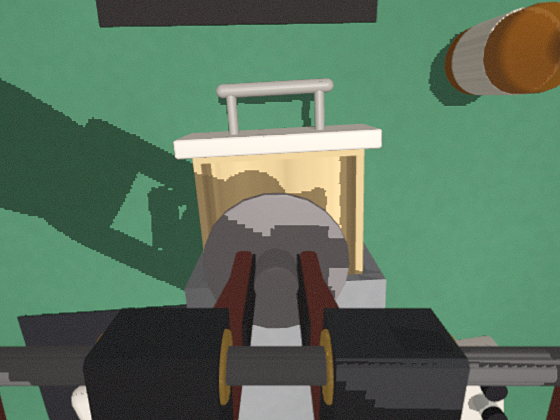

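Wrist view: the cap is held in the gripper at (275,260), above the open drawer whose front wall is at row ~140. Capsules haven't moved. I'll lower the cap between the front wall (y≈-303) and the unit's edge (y≈-404).

Emit:
jog_arm(increments=[0,0,0,-8,2,0,10,0,0,0,-8,2,20,10,0,0,0,0,0,40,10,0,0,0,0,0,40,10,0,0,0,0,0,35,10,0,0,0,0,0,20,10,0,0,0,0,0,10,10,0,0,0,0,0,5,10,0,0,0,0,0,3,10,0,0,0,0,0,0,10,0,0,0,0,0,0,10])

```text
t: 13.9
ee_pos: [584.4, -353.0, 41.5]
orientation: [2.197, 2.244, 0.0]
ft_force: [0.5, 0.5, -0.5]
width: 19.7
grasp_force: 30.0
```

Emit:
jog_arm(increments=[0,0,0,0,0,1.5,10,0,0,0,0,0,1.5,10,0,0,0,0,0,1,10,0,0,0,0,0,0,10])

```text
t: 14.4
ee_pos: [584.2, -353.4, 38.2]
orientation: [2.197, 2.244, -0.0]
ft_force: [-4.0, 0.9, 10.0]
width: 19.4
grasp_force: 30.0
```

Emit:
jog_arm(increments=[0,0,0,0,0,0,45,0,0,0,0,0,0,45,0,0,0,0,0,-20,45,0,0,0,0,0,-50,45,0,0,0,0,0,-50,100,0,0,0,0,0,-20,100,0,0,0,43,-20,0,100,0,0,0,43,-20,0,100,0,0,0,43,-20,0,100,0,0,0,43,-20,0,100,0,0,0,40,-18,20,100,0,0,0,0,0,20,100])

```text
t: 15.9
ee_pos: [479.4, -140.5, 136.2]
orientation: [-2.194, -2.246, 0.001]
ft_force: [0.2, -0.2, -0.2]
width: 88.2
grasp_force: 0.0
```

```bash
cat > c.py <<'E'
from h import *
import sys
np.set_printoptions(precision=1,suppress=True)
pose(); 
def capsat(pts,z=15,cams=('wrist','top','side')):
    for c in cams:
        T=T_tool(); im=get_image(c); W=cloud(im,T); hsv=cv2.cvtColor(im['pixels'],cv2.COLOR_BGR2HSV); X,Y,Z=W[...,0],W[...,1],W[...,2]
        for x,y in pts:
            m=(hsv[...,1]<70)&(hsv[...,2]>90)&(abs(X-x)<50)&(abs(Y-y)<50)&(Z>z-6)&(Z<z+6)
            if m.sum()>20:
                P=W[m]; (a,b),r=cv2.minEnclosingCircle(P[:,:2].astype(np.float32)); print(c,'near',(x,y),m.sum(),P.mean(0),'circ %.1f %.1f r %.1f'%(a,b,r))
        if c=='wrist': w=im
    return w
if __name__=='__main__':
    im=capsat([(474,-17),(589,-14),(482,-140)])
    cv2.imwrite(sys.argv[1],im['pixels'])
E
python3 c.py pics/w4.png
python3 - <<'E'
from h import *
im=get_image('top'); W=cloud(im); X,Y,Z=W[...,0],W[...,1],W[...,2]
m=(abs(X-584)<50)&(abs(Y+353)<45)&(Z>48)&(Z<62); print('knob',m.sum(),W[m].mean(0))
m=(abs(X-584)<50)&(abs(Y+353)<45)&(Z>28)&(Z<38); print('disc',m.sum(),W[m].mean(0))
m=(abs(X-502)<60)&(abs(Y-257)<60)&(Z>122)&(Z<140); print('rods',m.sum()); np.save('rods_top.npy',W[m])
for d in models.look_for('magazine','top')+models.look_for('catch_tip','top'): print(d['centre'],d['p'])
cv2.imwrite('pics/top_mag.png',im['pixels'])
E
```

```text
t 15.90 tcp [ 479.4 -140.5  136.2] toolx_deg 91.36 tilt [-0.1  0. ] F [ 0.2 -0.2 -0.2] w 88.2 g 0.0
wrist near (474, -17) 4059 [473.1 -16.5  14.9] circ 473.0 -14.7 r 24.8
wrist near (589, -14) 4244 [588.3 -14.1  14.8] circ 588.9 -12.2 r 25.3
wrist near (482, -140) 3093 [ 481.9 -136.6   14.7] circ 481.8 -137.3 r 25.1
top near (474, -17) 229 [474.3 -16.7  14.7] circ 474.5 -16.6 r 24.7
top near (589, -14) 218 [590.  -13.9  14.6] circ 590.7 -13.9 r 25.0
side near (474, -17) 177 [471.4 -17.9  14.1] circ 472.4 -16.3 r 25.8
side near (482, -140) 201 [ 480.8 -140.3   13.9] circ 482.3 -140.3 r 25.9
knob 39 [ 583.79635185 -352.43910195   54.12159838]
disc 370 [ 585.53017852 -355.27604658   32.68914034]
rods 110
[498.9, 233.2, 31.8] 0.82
```

View pics/w4.png

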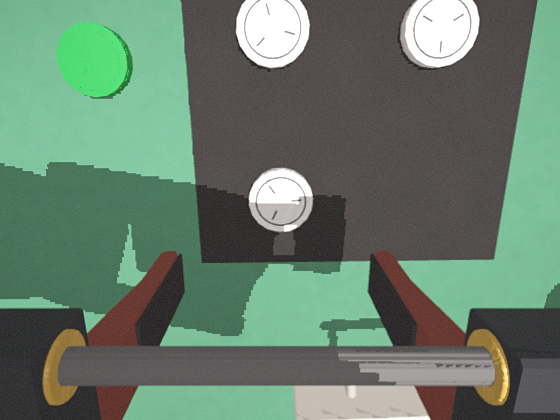

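The cap sits flat in the drawer (disc top z≈33). Wrist view shows the target capsule, lid dashes up, at (281,200), with the green look-alike at (94,60) left alone. I'll square the capsule by squeezing it along y, then along x.

Emit:
jog_arm(increments=[0,0,10,1.5,2.5,0,100,0,0,10,0,0,0,100,0,0,10,0,0,0,100,0,0,10,0,0,0,100,0,0,10,0,0,0,100,0,0,10,0,0,0,100,0,0,10,0,0,20,100,0,0,10,0,0,30,100,0,0,10,0,0,40,100,0,0,0,0,0,30,100,0,0,0,0,0,6,100,0,0,0,0,0,0,100])

```text
t: 17.7
ee_pos: [484.5, -141.8, 11.2]
orientation: [3.141, 0.033, 0.001]
ft_force: [1.5, -0.4, 0.4]
width: 87.7
grasp_force: 0.0
```

Emit:
jog_arm(increments=[0,0,0,-2,0,3,100,0,0,0,0,0,2.5,70,0,0,0,0,0,0,50,0,0,0,0,0,0,50,0,0,0,0,0,0,50,0,0,0,0,0,0,50,0,0,0,0,0,0,50])

```text
t: 18.58
ee_pos: [482.0, -141.4, 5.3]
orientation: [3.141, 0.033, 0.0]
ft_force: [-1.1, -0.6, 2.6]
width: 49.0
grasp_force: 30.0
```

```bash
python3 -c "
from h import *
pose()"
```

```text
t 18.57 tcp [ 482.  -141.4    5.3] toolx_deg 1.22 tilt [ 0.01 -0.  ] F [-1.1 -0.6  2.6] w 49.0 g 30.0
```

Emit:
jog_arm(increments=[0,0,0,0,0,0,100,0,0,0,0,0,0,100,0,0,-10,0,0,0,100,0,0,-10,0,0,0,100,0,0,-10,0,0,0,100,0,0,-10,0,0,0,100,0,0,-10,0,0,0,100,0,0,-10,0,0,0,100,0,0,-10,0,0,0,100,0,0,-10,0,0,0,100,0,0,-10,0,0,0,100,0,0,0,0,0,0,100])

```text
t: 20.08
ee_pos: [481.9, -141.4, 5.1]
orientation: [-2.199, -2.243, 0.0]
ft_force: [-0.4, 0.1, 0.9]
width: 87.9
grasp_force: 0.0
```

```bash
python3 -c "
from h import *
pose()
from c import *
capsat([(482,-140)])"
```

```text
t 20.07 tcp [ 481.9 -141.4    5.1] toolx_deg 91.13 tilt [-0.01  0.  ] F [-0.4  0.1  0.9] w 87.9 g 0.0
t 20.07 tcp [ 481.9 -141.4    5.1] toolx_deg 91.13 tilt [-0.  0.] F [-0.4  0.1  0.9] w 87.9 g 0.0
wrist near (482, -140) 8827 [ 482.1 -138.6   14.6] circ 482.2 -140.2 r 25.2
side near (482, -140) 128 [ 484.1 -149.9   14. ] circ 481.4 -142.5 r 25.7
```

Emit:
jog_arm(increments=[0,0,0,0,0,0,50,0,0,0,0,0,0,50,0,0,0,0,0,0,50,0,0,0,0,0,0,50,0,0,0,0,0,-20,50,0,0,0,0,0,-50,50,0,0,0,0,0,-60,50,0,0,0,0,0,-60,50,0,0,0,40,4,-50,50,0,0,0,50,4,-20,50,0,0,0,50,4,0,50,0,0,0,50,4,0,50])

```text
t: 21.72
ee_pos: [493.7, 49.3, 264.4]
orientation: [2.198, 2.244, 0.001]
ft_force: [1.0, 0.2, -0.2]
width: 48.9
grasp_force: 30.0
```

Emit:
jog_arm(increments=[0,0,0,50,4,0,50,0,0,0,50,4,0,50,0,0,0,40,2,0,50,0,0,0,10,0,0,50,0,0,0,0,0,0,50,0,0,0,0,0,0,50])

```text
t: 22.48
ee_pos: [500.5, 196.8, 263.8]
orientation: [2.199, 2.244, -0.001]
ft_force: [-0.0, -0.2, -0.1]
width: 48.9
grasp_force: 30.0
```

```bash
cat > m.py <<'E'
from h import *
import sys
np.set_printoptions(precision=1,suppress=True)
pose()
for c in sys.argv[2].split(','):
    T=T_tool(); im=get_image(c); W=cloud(im,T); X,Y,Z=W[...,0],W[...,1],W[...,2]
    m=(abs(X-502)<55)&(abs(Y-258)<55)&(Z>116)&(Z<140)
    n,l,s,_=cv2.connectedComponentsWithStats(m.astype(np.uint8))
    for i in range(1,n):
        if s[i,4]>=4:
            P=W[l==i]; top=P[P[:,2]>P[:,2].max()-5]; print(c,i,s[i],P.mean(0),'zmax %.1f'%P[:,2].max(),'top',top.mean(0))
    m=(abs(X-502)<70)&(abs(Y-258)<90)&(Z>28)&(Z<40); P=W[m]; print(c,'plate',np.percentile(P[:,0],[1,99]),np.percentile(P[:,1],[1,99]))
    if c=='wrist':
        u,v=project(im,[502,258,125],T); u,v=int(u),int(v); y0,x0=max(v-90,0),max(u-100,0)
        cv2.imwrite(sys.argv[1],cv2.resize(im['pixels'][y0:v+90,x0:u+100],None,fx=3,fy=3)); np.savez('wm.npz',T=T,**im); print(x0,y0)
E
python3 m.py pics/m1.png wrist,top,side
```

```text
t 22.48 tcp [500.5 196.8 263.8] toolx_deg 91.16 tilt [-0. -0.] F [-0.  -0.2 -0.1] w 48.9 g 30.0
wrist 1 [269  56  21  18 376] [500.2 300.5 125.5] zmax 128.3 top [500.2 300.7 125.6]
wrist 2 [271  77  17  16 241] [500.6 286.7 126.1] zmax 131.9 top [500.5 288.9 129.4]
wrist 3 [250  86   9   9  58] [482.1 281.7 132.1] zmax 135.2 top [481.9 281.8 132.8]
wrist 4 [300  86   9   9  65] [519.2 282.6 131. ] zmax 135.8 top [519.5 282.8 132.8]
wrist 5 [252 145   8  10  64] [483.2 237.5 129.9] zmax 135.2 top [483.  237.  132.6]
wrist 6 [299 145   9  10  68] [520.3 238.4 129.6] zmax 134.8 top [520.5 237.9 132.4]
wrist 7 [272 147  15  16 231] [501.8 233.3 125.2] zmax 131.9 top [501.7 230.5 129.4]
wrist 8 [270 164  20  16 317] [502.3 219.7 124.9] zmax 128.2 top [502.4 219.2 125.4]
wrist plate [450.  552.1] [170.7 311. ]
180 32
top plate [452.6 553.6] [169.  230.2]
side 1 [185 174   9  11  50] [496.2 286.7 123.9] zmax 132.5 top [491.4 283.4 129.7]
side 2 [195 174   2   3   5] [518.9 279.4 127.8] zmax 131.6 top [518.6 278.5 129.2]
side 3 [201 180   8  12  41] [505.9 221.6 123.9] zmax 134.7 top [512.7 230.6 132.5]
side 4 [196 187   2   5   9] [482.6 232.3 125.3] zmax 131.6 top [482.4 232.  129.1]
side plate [450.  552.1] [171.3 305.5]
```

View pics/m1.png

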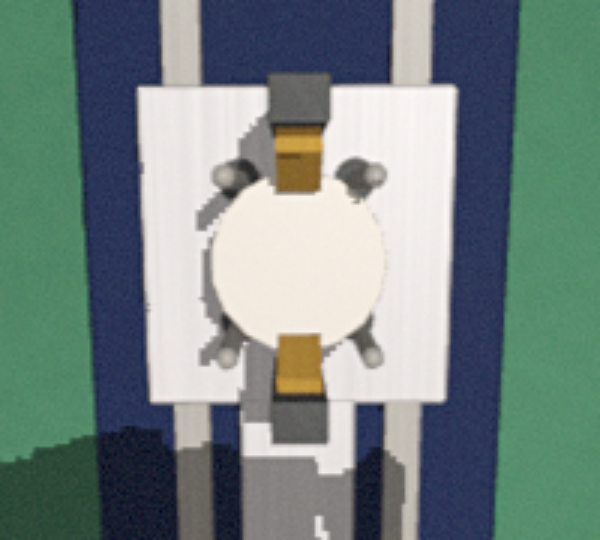

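The crop shows the empty magazine: white follower, four rod tops and the two brass catches at ±y, centre near pixel (298,265) of the crop. Next I move above it with the capsule and re-check the rods from close up.

Emit:
jog_arm(increments=[0,0,0,31,2,0,50,0,0,0,30,1,0,50,0,0,0,0,0,40,50,0,0,0,0,0,40,50,0,0,0,0,0,30,50,0,0,0,0,0,4,50,0,0,0,0,0,0,50,0,0,0,0,0,0,50])

```text
t: 23.62
ee_pos: [503.4, 259.3, 151.4]
orientation: [2.197, 2.244, 0.004]
ft_force: [0.3, -0.4, -0.4]
width: 49.1
grasp_force: 30.0
```

```bash
python3 m.py pics/m2.png wrist; python3 - <<'E'
from h import *
np.set_printoptions(precision=1,suppress=True)
z=dict(np.load('wm.npz')); W=cloud(z,z['T']); X,Y,Z=W[...,0],W[...,1],W[...,2]
t=z['T'][:3,3]; hsv=cv2.cvtColor(z['pixels'],cv2.COLOR_BGR2HSV)
m=(abs(X-t[0])<35)&(abs(Y-t[1])<35)&(Z>t[2]+5)&(Z<t[2]+15); P=W[m]; print('held',len(P),P.mean(0)); 
c,r=cv2.minEnclosingCircle(P[:,:2].astype(np.float32)); print(c,r)
E
```

```text
t 23.62 tcp [503.4 259.3 151.4] toolx_deg 91.20 tilt [0.1 0.1] F [ 0.3 -0.4 -0.4] w 49.1 g 30.0
wrist 1 [257 163  32  27 807] [500.1 301.4 125. ] zmax 128.1 top [500.1 300.9 125.5]
wrist 2 [261 197  24  13 300] [500.7 287.9 127.5] zmax 131.3 top [500.7 289.3 129.5]
wrist 3 [230 203  14  19 196] [482.2 283.  128.5] zmax 134.1 top [482.  282.4 132.4]
wrist 4 [302 202  14  20 198] [519.2 284.  128.3] zmax 134.6 top [519.5 283.3 132.4]
wrist plate [449.8 552.1] [221.9 311.7]
174 165
held 9317 [502.6 262.  160.2]
(502.4425048828125, 268.78350830078125) 33.675331115722656
```

View pics/m2.png

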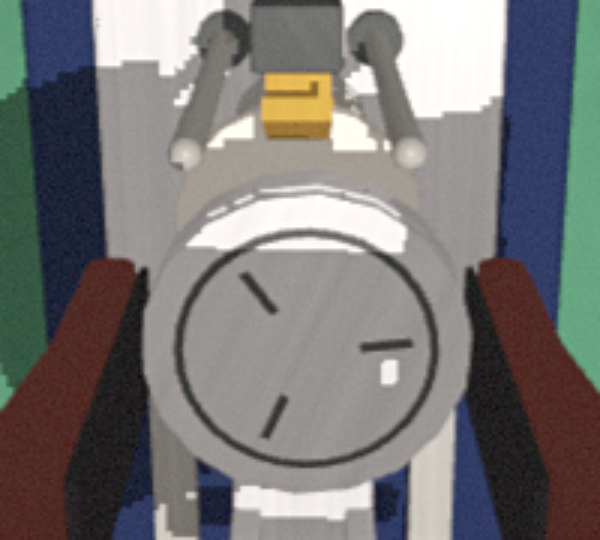

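```bash
cat > f.py <<'E'
from h import *
np.set_printoptions(precision=2,suppress=True)
z=dict(np.load('wm.npz')); T=z['T']; W=cloud(z,T); X,Y,Z=W[...,0],W[...,1],W[...,2]; t=T[:3,3]
# lid ring (dark circle) ellipse -> world on lid plane
g=cv2.cvtColor(z['pixels'],cv2.COLOR_BGR2GRAY).astype(np.float32)
lid=(abs(Z-(t[2]+9.5))<5)&(abs(X-t[0])<25)&(abs(Y-t[1])<27)
lid=cv2.erode(lid.astype(np.uint8),np.ones((3,3)))>0
dark=(cv2.morphologyEx(g,cv2.MORPH_BLACKHAT,np.ones((7,7)))>25)&lid
P=W[dark]; 
# robust circle fit
c=np.array([t[0],t[1]+1]); r=20.
for _ in range(30):
    d=P[:,:2]-c; rr=np.hypot(*d.T); w=abs(rr-r)<(3 if _<10 else 1.2)
    A=np.c_[2*P[w,:2],np.ones(w.sum())]; s=np.linalg.lstsq(A,(P[w,:2]**2).sum(1),rcond=None)[0]; c=s[:2]; r=np.sqrt(s[2]+c@c)
print('lid ring',w.sum(),c,r,'minus tcp',c-t[:2],'z',np.median(W[lid][:,2])-t[2])
for x in (482,519.5):
    m=(abs(X-x)<8)&(abs(Y-283)<9)&(Z>127)&(Z<138); P=W[m]; v,u=np.where(m)
    # topmost rows in image = far; report centroid of bright spherical tip
    k=P[:,2]>np.percentile(P[:,2],60); print(x,m.sum(),P[k].mean(0),u[k].mean(),v[k].mean())
E
python3 f.py
```

```text
lid ring 853 [502.71 260.12] 19.212880736602337 minus tcp [-0.65  0.8 ] z 8.743348328152308
482 130 [481.77 281.8  133.37] 234.65384615384616 217.17307692307693
519.5 128 [519.63 282.83 133.4 ] 310.1764705882353 216.64705882352942
```

Emit:
jog_arm(increments=[0,0,0,-0.6,-1.4,4,50,0,0,0,0,0,4,50,0,0,0,0,0,3,50,0,0,0,0,0,3,50,0,0,0,0,0,3,50,0,0,0,0,0,3,50,0,0,0,0,0,0,50,0,0,0,0,0,0,50])

```text
t: 24.68
ee_pos: [501.0, 258.5, 129.9]
orientation: [2.198, 2.245, 0.0]
ft_force: [-0.6, -0.2, -0.5]
width: 49.0
grasp_force: 30.0
```

Emit:
jog_arm(increments=[0,0,0,0,0.5,3,50,0,0,0,0,0,3,50,0,0,0,0,0,3,50,0,0,0,0,0,3,50,0,0,0,0,0,3,50,0,0,0,0,0,3,50])

```text
t: 25.42
ee_pos: [501.8, 258.6, 111.9]
orientation: [2.197, 2.245, 0.001]
ft_force: [0.3, 0.2, 1.6]
width: 48.9
grasp_force: 30.0
```

Emit:
jog_arm(increments=[0,0,0,0,0,3,50,0,0,0,0,0,3,50,0,0,0,0,0,3,50,0,0,0,0,0,3,50,0,0,0,0,0,3,50,0,0,0,0,0,2,50,0,0,0,0,0,0,50])

```text
t: 26.3
ee_pos: [501.5, 258.4, 94.7]
orientation: [-2.198, -2.245, 0.0]
ft_force: [-0.3, -0.3, 3.7]
width: 49.1
grasp_force: 30.0
```

```bash
python3 - <<'E'
from h import *
pose(); T=T_tool(); im=get_image('wrist'); np.savez('wm.npz',T=T,**im); W=cloud(im,T); X,Y,Z=W[...,0],W[...,1],W[...,2]
m=(abs(X-502)<15)&(abs(Y-258)<12); print('lid z',np.nanmedian(Z[m])); 
cv2.imwrite('pics/m3.png',cv2.resize(im['pixels'][160:340,174:374],None,fx=3,fy=3))
E
```

```text
t 26.30 tcp [501.5 258.4  94.7] toolx_deg 91.22 tilt [-0. -0.] F [-0.3 -0.3  3.7] w 49.1 g 30.0
lid z 103.61315225821764
```

View pics/m3.png

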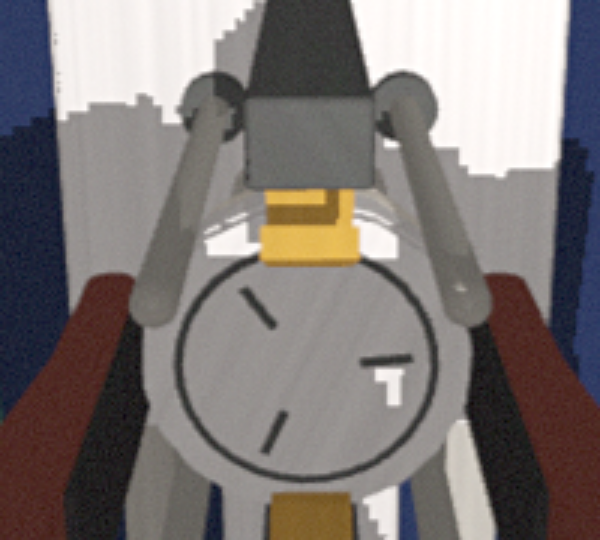

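Both brass catches now overlap the lid (lid z 103.6, below 108). Release and go for the next capsule.

Emit:
jog_arm(increments=[0,0,0,0,0,0,75,0,0,0,0,0,0,75,0,0,0,0,0,0,75,0,0,0,0,0,-30,75,0,0,0,0,0,-40,75,0,0,0,0,0,-40,100,0,0,0,0,0,0,100])

```text
t: 27.22
ee_pos: [503.3, 259.3, 208.0]
orientation: [2.196, 2.243, 0.009]
ft_force: [-0.2, 0.9, -0.3]
width: 82.7
grasp_force: 0.0
```

```bash
python3 - <<'E'
from h import *
from c import capsat
pose(); T=T_tool(); im=get_image('wrist'); W=cloud(im,T); X,Y,Z=W[...,0],W[...,1],W[...,2]
m=(abs(X-502)<15)&(abs(Y-260)<12); print('lid z',np.nanmedian(Z[m])) 
capsat([(474,-17),(589,-14)],cams=['wrist','top','side'])
E
```

```text
t 27.23 tcp [503.3 259.3 208. ] toolx_deg 91.22 tilt [0.3 0.2] F [-0.2  0.9 -0.3] w 82.7 g 0.0
t 27.23 tcp [503.3 259.3 208. ] toolx_deg 91.22 tilt [0.3 0.2] F [-0.2  0.9 -0.3] w 82.7 g 0.0
lid z 107.85750305570207
wrist near (474, -17) 1004 [472.8  -6.6  14. ] circ 472.3 -13.0 r 25.2
wrist near (589, -14) 512 [554.   -9.7  13.8] circ 555.9 -10.5 r 20.3
top near (474, -17) 231 [474.1 -16.6  14.6] circ 474.6 -16.5 r 24.8
top near (589, -14) 170 [555.3 -25.1  14.8] circ 550.5 -25.2 r 24.7
side near (474, -17) 185 [473.1 -17.6  13.6] circ 485.6 -23.2 r 37.9
side near (589, -14) 128 [554.  -25.6  13.7] circ 550.3 -25.8 r 26.8
```

First capsule is held (lid z≈107.9). One capsule has been knocked to about (550,-25), close to the next one. I'll squeeze the (474,-17) capsule along y, set it aside on the clear part of the mat, then regrip along x.

Emit:
jog_arm(increments=[0,0,0,-46,-6,0,100,0,0,0,-46,-6,0,100,0,0,0,-46,-6,0,100,0,0,0,-46,-6,0,100,0,0,0,-46,-6,0,100,0,0,0,-46,-6,0,100,0,0,10,0,0,20,100,0,0,10,0,0,20,100,0,0,10,0,0,20,100,0,0,10,0,0,20,100,0,0,10,0,0,0,100,0,0,10,0,0,0,100])

```text
t: 28.92
ee_pos: [470.0, -18.2, 123.2]
orientation: [-3.027, -0.836, 0.006]
ft_force: [0.2, 0.1, 1.3]
width: 87.8
grasp_force: 0.0
```

Emit:
jog_arm(increments=[0,0,10,0,0,0,100,0,0,10,0,0,0,100,0,0,10,0,0,0,100,0,0,0,0,0,0,100,0,0,0,0,0,0,100])

```text
t: 29.55
ee_pos: [470.8, -18.3, 124.2]
orientation: [-3.141, -0.039, 0.002]
ft_force: [0.7, 0.1, 0.6]
width: 87.8
grasp_force: 0.0
```

```bash
python3 - <<'E'
from h import *
from c import capsat
pose()
capsat([(474,-17),(575,-20)])
E
```

```text
t 29.55 tcp [470.8 -18.3 124.2] toolx_deg 1.41 tilt [-0.1  0. ] F [0.7 0.1 0.6] w 87.8 g 0.0
t 29.55 tcp [470.8 -18.3 124.2] toolx_deg 1.41 tilt [-0.1  0. ] F [0.7 0.1 0.6] w 87.8 g 0.0
wrist near (474, -17) 3309 [474.5 -14.3  14.8] circ 473.5 -14.4 r 25.0
wrist near (575, -20) 4187 [549.6 -22.8  14.8] circ 549.1 -22.7 r 24.9
side near (474, -17) 185 [472.8 -17.6  14. ] circ 485.9 -19.6 r 37.7
side near (575, -20) 155 [549.5 -27.   13.7] circ 550.0 -25.4 r 25.6
```

Emit:
jog_arm(increments=[0,0,0,3,-2.5,40,100,0,0,0,0,0,40,100,0,0,0,0,0,25,100,0,0,0,0,0,10,100,0,0,0,0,0,2,100,0,0,0,0,0,0,100])

```text
t: 30.45
ee_pos: [474.9, -15.7, 8.6]
orientation: [3.141, 0.034, 0.002]
ft_force: [0.2, 0.5, -1.0]
width: 87.7
grasp_force: 0.0
```

Emit:
jog_arm(increments=[0,0,0,0,0,3,70,0,0,0,0,0,0,50,0,0,0,0,0,0,50,0,0,0,0,0,0,50,0,0,0,0,0,0,50,0,0,0,0,0,-15,50,0,0,0,0,40,0,50,0,0,0,0,40,0,50,0,0,0,0,10,8,50,0,0,0,0,0,6,50,0,0,0,0,0,0,50])

```text
t: 31.82
ee_pos: [475.5, -104.7, 5.4]
orientation: [-3.141, -0.034, 0.003]
ft_force: [-0.0, 0.2, -0.1]
width: 49.1
grasp_force: 30.0
```

```bash
python3 -c "
from h import *
pose()"
```

```text
t 31.82 tcp [ 475.5 -104.7    5.4] toolx_deg 1.26 tilt [-0.1   0.03] F [-0.   0.2 -0.1] w 49.1 g 30.0
```

Emit:
jog_arm(increments=[0,0,0,0,0,1,50,0,0,0,0,0,0,100,0,0,0,0,0,0,100,0,0,-10,0,0,0,100,0,0,-10,0,0,0,100,0,0,-10,0,0,0,100,0,0,-10,0,0,0,100,0,0,-10,0,0,0,100,0,0,-10,0,0,0,100,0,0,-10,0,0,0,100,0,0,-10,0,0,0,100,0,0,-10,0,0,0,100])

```text
t: 33.33
ee_pos: [476.3, -105.5, 4.9]
orientation: [2.191, 2.251, 0.0]
ft_force: [1.1, -0.6, -0.4]
width: 87.6
grasp_force: 0.0
```

Emit:
jog_arm(increments=[0,0,0,0,0,0,100,0,0,0,0,0,0,50,0,0,0,0,0,0,50,0,0,0,0,0,0,50,0,0,0,0,0,0,50])

```text
t: 33.95
ee_pos: [476.2, -105.7, 4.9]
orientation: [2.198, 2.244, 0.0]
ft_force: [0.1, -0.8, -0.5]
width: 51.0
grasp_force: 0.4
```

Emit:
jog_arm(increments=[0,0,0,0,0,0,50,0,0,0,0,0,-15,50,0,0,0,0,0,-40,50,0,0,0,0,0,-50,50,0,0,0,30,4,-40,50,0,0,0,50,5,0,50,0,0,0,50,5,0,50,0,0,0,50,5,0,50,0,0,0,50,5,0,50,0,0,0,50,5,0,50,0,0,0,50,3,0,50,0,0,0,20,1,0,50])

```text
t: 35.45
ee_pos: [501.7, 247.3, 150.8]
orientation: [2.195, 2.247, 0.002]
ft_force: [-0.0, -0.2, -0.5]
width: 49.2
grasp_force: 30.0
```

Emit:
jog_arm(increments=[0,0,0,14,0,0,50,0,0,0,0,0,0,50,0,0,0,0,0,0,50])

```text
t: 35.83
ee_pos: [501.4, 257.7, 149.9]
orientation: [-2.199, -2.244, 0.001]
ft_force: [-0.2, -0.6, -0.4]
width: 49.0
grasp_force: 30.0
```

```bash
cat > g.py <<'E'
from h import *
pose(); T=T_tool(); im=get_image('wrist'); np.savez('wm.npz',T=T,**im)
E
python3 g.py; python3 f.py
```

```text
t 35.83 tcp [501.4 257.7 149.9] toolx_deg 91.16 tilt [-0.03 -0.03] F [-0.2 -0.6 -0.4] w 49.0 g 30.0
lid ring 864 [500.67 259.62] 19.238681519823498 minus tcp [-0.68  1.9 ] z 9.84250971272644
482 130 [481.98 281.8  133.35] 238.84615384615384 215.05769230769232
519.5 136 [519.63 283.03 133.34] 314.74074074074076 214.12962962962962
```

Emit:
jog_arm(increments=[0,0,0,0,0.6,5,50,0,0,0,0,0,4,50,0,0,0,0,0,4,50,0,0,0,0,0,3,50,0,0,0,0,0,3,50,0,0,0,0,0,0,50])

```text
t: 36.62
ee_pos: [501.9, 258.9, 130.6]
orientation: [-2.197, -2.245, 0.001]
ft_force: [0.2, -0.1, -1.1]
width: 49.1
grasp_force: 30.0
```

Emit:
jog_arm(increments=[0,0,0,0,0,3,50,0,0,0,0,0,3,50,0,0,0,0,0,3,50,0,0,0,0,0,3,50,0,0,0,0,0,3,50,0,0,0,0,0,3,50,0,0,0,0,0,0,50])

```text
t: 37.5
ee_pos: [502.4, 259.3, 112.9]
orientation: [2.198, 2.245, 0.002]
ft_force: [1.8, 0.6, 1.0]
width: 49.4
grasp_force: 30.0
```

Emit:
jog_arm(increments=[0,0,0,0,0,3,50,0,0,0,0,0,3,50,0,0,0,0,0,3,50,0,0,0,0,0,3,50,0,0,0,0,0,3,50,0,0,0,0,0,3,50,0,0,0,0,0,1,50,0,0,0,0,0,0,50])

```text
t: 38.5
ee_pos: [502.4, 259.2, 94.0]
orientation: [2.198, 2.245, 0.001]
ft_force: [0.3, 2.5, 3.4]
width: 49.2
grasp_force: 30.0
```

```bash
cat > l.py <<'E'
from h import *
pose(); T=T_tool(); im=get_image('wrist'); W=cloud(im,T); X,Y,Z=W[...,0],W[...,1],W[...,2]
for dx in (-15,0,15):
  for dy in (-12,0,12):
    m=(abs(X-502-dx)<4)&(abs(Y-260-dy)<4); print('%.1f'%np.nanmedian(Z[m]),end=' ')
print()
E
python3 l.py
```

```text
t 38.50 tcp [502.4 259.2  94. ] toolx_deg 91.22 tilt [0.04 0.03] F [0.3 2.5 3.4] w 49.2 g 30.0
103.8 104.0 103.8 103.9 104.0 104.0 103.8 104.0 103.6
```

Emit:
jog_arm(increments=[0,0,0,0,0,0,75,0,0,0,0,0,0,75,0,0,0,0,0,0,75,0,0,0,0,0,-30,75,0,0,0,0,0,-40,75,0,0,0,0,0,-40,100,0,0,0,0,0,0,100])

```text
t: 39.42
ee_pos: [503.7, 259.7, 206.8]
orientation: [2.196, 2.243, 0.008]
ft_force: [-0.3, 0.1, -0.1]
width: 82.4
grasp_force: 0.0
```

```bash
python3 l.py; python3 - <<'E'
from h import *
from c import capsat
capsat([(550,-25)])
E
```

```text
t 39.42 tcp [503.7 259.7 206.8] toolx_deg 91.21 tilt [0.29 0.14] F [-0.3  0.1 -0.1] w 82.4 g 0.0
107.8 107.8 107.5 107.9 107.8 107.9 107.7 107.8 107.5 
t 39.48 tcp [502.5 259.1 204.8] toolx_deg 91.22 tilt [0.1 0.1] F [ 0.2  1.  -0.6] w 86.1 g 0.0
wrist near (550, -25) 670 [547.8  -9.6  13.8] circ 548.8 -18.5 r 24.4
top near (550, -25) 226 [550.1 -25.3  14.7] circ 550.2 -25.3 r 24.9
side near (550, -25) 174 [547.8 -25.8  13.6] circ 548.6 -25.4 r 25.9
```

Emit:
jog_arm(increments=[0,0,0,-47,7,0,100,0,0,0,-47,7,0,100,0,0,0,-47,7,0,100,0,0,0,-47,7,0,100,0,0,0,-47,7,0,100,0,0,0,-48,7,0,100,0,0,10,0,0,20,100,0,0,10,0,0,20,100,0,0,10,0,0,20,100,0,0,10,0,0,20,100,0,0,10,0,0,0,100,0,0,10,0,0,0,100])

```text
t: 41.12
ee_pos: [548.7, -23.0, 121.8]
orientation: [-3.027, -0.836, 0.006]
ft_force: [-0.2, 0.0, 0.5]
width: 87.6
grasp_force: 0.0
```

Emit:
jog_arm(increments=[0,0,10,0,0,20,100,0,0,10,0,0,20,100,0,0,10,0,0,20,100,0,0,0,0,0,20,100,0,0,0,0,0,0,100,0,0,0,0,0,0,100])

```text
t: 41.88
ee_pos: [549.8, -23.1, 43.6]
orientation: [-3.141, -0.034, 0.002]
ft_force: [0.5, -0.5, -0.6]
width: 87.7
grasp_force: 0.0
```

```bash
python3 - <<'E'
from h import *
from c import capsat
pose()
capsat([(550,-25)])
E
```

```text
t 41.88 tcp [549.8 -23.1  43.6] toolx_deg 1.23 tilt [-0.1  0. ] F [ 0.5 -0.5 -0.6] w 87.7 g 0.0
t 41.88 tcp [549.8 -23.1  43.6] toolx_deg 1.23 tilt [-0.1  0. ] F [ 0.5 -0.5 -0.6] w 87.7 g 0.0
wrist near (550, -25) 6130 [550.7 -22.8  14.8] circ 549.2 -22.9 r 25.3
side near (550, -25) 163 [548.5 -26.3  14.2] circ 549.9 -25.5 r 26.7
```

Emit:
jog_arm(increments=[0,0,0,0,1.3,25,100,0,0,0,0,0,10,100,0,0,0,0,0,3,70,0,0,0,0,0,0,50,0,0,0,0,0,0,50,0,0,0,0,0,0,50,0,0,0,0,0,0,50])

```text
t: 42.9
ee_pos: [550.5, -24.4, 6.3]
orientation: [3.141, 0.033, 0.001]
ft_force: [-0.8, -0.1, 3.2]
width: 49.0
grasp_force: 30.0
```

Emit:
jog_arm(increments=[0,0,0,0,0,0,100,0,0,0,0,0,0,100,0,0,-10,0,0,0,100,0,0,-10,0,0,0,100,0,0,-10,0,0,0,100,0,0,-10,0,0,0,100,0,0,-10,0,0,0,100,0,0,-10,0,0,0,100,0,0,-10,0,0,0,100,0,0,-10,0,0,0,100,0,0,-10,0,0,0,100,0,0,0,0,0,0,100])

```text
t: 44.4
ee_pos: [550.0, -24.4, 5.8]
orientation: [-2.199, -2.243, 0.0]
ft_force: [0.1, -0.0, -0.7]
width: 88.0
grasp_force: 0.0
```

Emit:
jog_arm(increments=[0,0,0,0,0,0,50,0,0,0,0,0,0,50,0,0,0,0,0,0,50,0,0,0,0,0,0,50,0,0,0,0,0,0,50])

```text
t: 45.02
ee_pos: [550.1, -24.4, 5.9]
orientation: [-2.198, -2.245, 0.0]
ft_force: [0.0, 1.4, 0.3]
width: 48.9
grasp_force: 30.0
```

Emit:
jog_arm(increments=[0,0,0,0,0,-15,50,0,0,0,0,0,-40,50,0,0,0,0,0,-50,50,0,0,0,30,-4,-39,50,0,0,0,50,-8,0,50,0,0,0,50,-8,0,50,0,0,0,50,-8,0,50,0,0,0,50,-8,0,50,0,0,0,35,-4,0,50,0,0,0,18,-2,0,50,0,0,0,0,0,0,50,0,0,0,0,0,0,50])

```text
t: 46.52
ee_pos: [502.2, 256.6, 150.0]
orientation: [2.198, 2.244, -0.001]
ft_force: [-0.4, -0.2, -0.0]
width: 48.7
grasp_force: 30.0
```

```bash
python3 g.py; python3 f.py
```

```text
t 46.52 tcp [502.2 256.6 150. ] toolx_deg 91.18 tilt [-0.01 -0.02] F [-0.4 -0.2 -0. ] w 48.7 g 30.0
lid ring 856 [501.54 257.44] 19.227959558670168 minus tcp [-0.63  0.88] z 8.88071960849399
482 134 [481.79 282.04 133.4 ] 236.7962962962963 212.2962962962963
519.5 133 [519.5  282.96 133.39] 312.92452830188677 211.96226415094338
```

Emit:
jog_arm(increments=[0,0,0,2.1,-0.3,5,50,0,0,0,0,0,4,50,0,0,0,0,0,4,50,0,0,0,0,0,3,50,0,0,0,0,0,3,50,0,0,0,0,0,0,50])

```text
t: 47.32
ee_pos: [501.6, 259.7, 130.6]
orientation: [-2.198, -2.245, 0.001]
ft_force: [-0.8, -0.7, -0.6]
width: 48.7
grasp_force: 30.0
```

Emit:
jog_arm(increments=[0,0,0,0,0,3,50,0,0,0,0,0,3,50,0,0,0,0,0,3,50,0,0,0,0,0,3,50,0,0,0,0,0,3,50,0,0,0,0,0,3,50,0,0,0,0,0,0,50])

```text
t: 48.2
ee_pos: [502.3, 260.1, 113.1]
orientation: [2.198, 2.244, 0.002]
ft_force: [1.6, -0.3, 2.3]
width: 49.1
grasp_force: 30.0
```

Emit:
jog_arm(increments=[0,0,0,0,0,3,50,0,0,0,0,0,3,50,0,0,0,0,0,3,50,0,0,0,0,0,3,50,0,0,0,0,0,3,50,0,0,0,0,0,3,50,0,0,0,0,0,0.5,50,0,0,0,0,0,0,50])

```text
t: 49.2
ee_pos: [502.3, 260.0, 94.6]
orientation: [2.198, 2.245, 0.002]
ft_force: [2.6, 1.6, 4.5]
width: 49.3
grasp_force: 30.0
```

```bash
python3 l.py
```

```text
t 49.20 tcp [502.3 260.   94.6] toolx_deg 91.22 tilt [0.06 0.03] F [2.6 1.6 4.5] w 49.3 g 30.0
103.4 103.6 103.3 103.6 103.7 103.6 103.4 103.6 103.3
```

Emit:
jog_arm(increments=[0,0,0,0,0,0,75,0,0,0,0,0,0,75,0,0,0,0,0,0,75,0,0,0,0,0,-30,75,0,0,0,0,0,-40,75,0,0,0,0,0,-40,100,0,0,0,0,0,0,100])

```text
t: 50.12
ee_pos: [503.3, 260.5, 207.3]
orientation: [2.196, 2.244, 0.008]
ft_force: [-0.4, -0.2, 0.7]
width: 82.8
grasp_force: 0.0
```

```bash
python3 l.py; python3 - <<'E'
from h import *
np.set_printoptions(precision=1,suppress=True)
im=get_image('top'); a=cv2.resize(im['pixels'][150:310,100:450],None,fx=2,fy=2)
im2=get_image('wrist'); b=cv2.resize(im2['pixels'][100:300,180:400],None,fx=1.2,fy=1.2)
c=np.zeros((a.shape[0]+b.shape[0],a.shape[1],3),np.uint8); c[:a.shape[0]]=a; c[a.shape[0]:,:b.shape[1]]=b; cv2.imwrite('pics/chk.png',c)
for n in ('top','side'):
    if n=='side': get_image('side')
    print(n,[(np.array(d['centre']),round(d['p'],2)) for d in models.look_for('sample4',n)])
E
```

```text
t 50.12 tcp [503.3 260.5 207.3] toolx_deg 91.22 tilt [0.28 0.14] F [-0.4 -0.2  0.7] w 82.8 g 0.0
107.7 107.8 107.7 107.8 107.9 107.9 107.6 107.8 107.8 
top [(array([349.3, -39.7,  13.3]), 0.55), (array([335.6,  44.6,   7.8]), 0.51), (array([503.8, 264. , 104.1]), 0.49), (array([ 587.3, -336.6,   20.3]), 0.16)]
side [(array([335.8,  43.9,   9.2]), 0.71), (array([343.9, -38.9,  16.2]), 0.68), (array([500.4, 258.8, 109.7]), 0.48)]
```

View pics/chk.png

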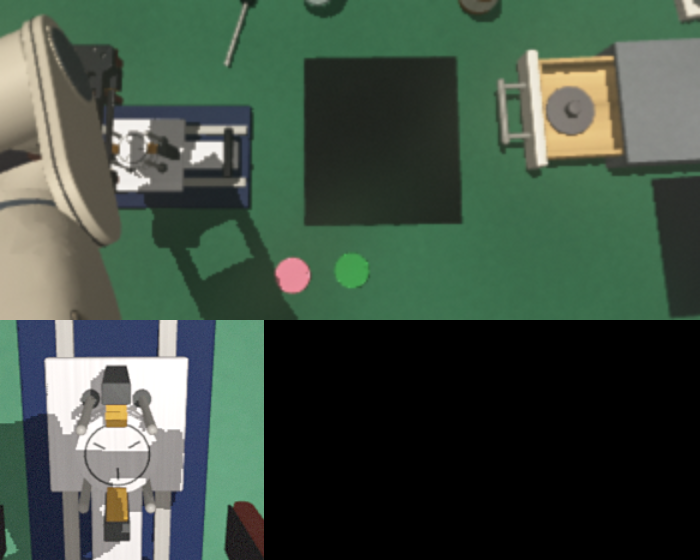

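Mat is empty, the cap sits knob-up in the drawer and the top capsule's lid is under both catches (z≈107.8). Now I regrip the pull bar and push the carriage home.

Emit:
jog_arm(increments=[0,0,0,-40,0,0,100,0,0,0,-40,0,0,100,0,0,0,-40,-1,0,100,0,0,0,0,0,40,100,0,0,0,0,0,50,100,0,0,0,0,0,40,100,0,0,0,0,0,18,100,0,0,0,0,0,0,100,0,0,0,0,0,0,100])

```text
t: 51.55
ee_pos: [504.2, 140.0, 57.4]
orientation: [2.197, 2.244, 0.002]
ft_force: [0.2, 0.4, 0.0]
width: 88.0
grasp_force: 0.0
```

Emit:
jog_arm(increments=[0,0,0,0,0,2,70,0,0,0,0,0,0,70,0,0,0,0,0,0,70,0,0,0,0,0,0,70,0,0,0,10,0,0,70,0,0,0,20,0,0,70,0,0,0,20,0,0,70,0,0,0,20,0,0,70,0,0,0,20,0,0,70,0,0,0,20,0,0,70,0,0,0,20,0,0,70,0,0,0,20,0,0,70])

```text
t: 53.05
ee_pos: [501.3, 290.2, 55.3]
orientation: [2.196, 2.244, 0.003]
ft_force: [4.6, -4.1, 4.0]
width: 69.4
grasp_force: 30.0
```

Emit:
jog_arm(increments=[0,0,0,20,0,0,70,0,0,0,20,0,0,70,0,0,0,10,0,0,70,0,0,0,5,0,0,70,0,0,0,0,0,0,70])

```text
t: 53.68
ee_pos: [499.9, 345.6, 55.3]
orientation: [2.197, 2.245, 0.004]
ft_force: [1.7, 2.3, 5.7]
width: 69.7
grasp_force: 30.0
```

Emit:
jog_arm(increments=[0,0,0,2,0,0,70,0,0,0,2,0,0,70,0,0,0,2,0,0,70,0,0,0,2,0,0,70,0,0,0,0,0,0,70])

```text
t: 54.3
ee_pos: [499.7, 349.8, 55.2]
orientation: [2.194, 2.243, -0.003]
ft_force: [3.3, -15.3, 11.6]
width: 69.6
grasp_force: 30.0
```

Emit:
jog_arm(increments=[0,0,0,2,0,0,70,0,0,0,0,0,0,70])

```text
t: 54.55
ee_pos: [499.7, 350.1, 55.2]
orientation: [2.191, 2.244, -0.007]
ft_force: [7.7, -22.7, 13.6]
width: 69.7
grasp_force: 30.0
```

Emit:
jog_arm(increments=[0,0,0,-4,0,0,70,0,0,0,0,0,0,100,0,0,0,0,0,0,100,0,0,0,0,0,0,100,0,0,0,0,0,-20,100,0,0,0,0,0,-30,100,0,0,0,-30,0,-40,100,0,0,0,-40,0,-40,100,0,0,0,-40,0,-20,100,0,0,0,-40,0,0,100,0,0,0,0,0,0,100])

```text
t: 55.92
ee_pos: [502.1, 198.9, 206.1]
orientation: [2.2, 2.241, 0.002]
ft_force: [1.3, -0.0, 0.8]
width: 87.8
grasp_force: 0.0
```

```bash
python3 - <<'E'
from h import *
np.set_printoptions(precision=2,suppress=True)
pose()
for c in ['top','side']:
    im0=dict(np.load(f'{c}0.npz')); im1=get_image(c)
    for n,im in (('before',im0),('now',im1)):
        W=cloud(im); hsv=cv2.cvtColor(im['pixels'],cv2.COLOR_BGR2HSV); X,Y,Z=W[...,0],W[...,1],W[...,2]
        m=(hsv[...,2]<70)&(X>440)&(X<560)&(Y>300)&(Y<370)&(Z>56)&(Z<85); print(c,n,m.sum(),W[m].mean(0),np.percentile(W[m][:,1],[1,50,99]))
E
```

```text
t 55.92 tcp [502.1 198.9 206.1] toolx_deg 91.06 tilt [0.08 0.02] F [ 1.3 -0.   0.8] w 87.8 g 0.0
top before 111 [500.22 345.51  69.34] [340.68 344.68 353.15]
top now 53 [482.47 344.57  69.62] [340.63 343.93 351.81]
side before 81 [498.77 344.09  67.72] [337.66 343.37 352.59]
side now 74 [497.28 344.06  68.19] [337.86 343.25 353.58]
```

Carriage is firmly home: the bar reads the same as at the start to within 1 mm. It resisted 23 N at the stop. Now I shut the drawer by pushing its handle with closed fingers.

Emit:
jog_arm(increments=[0,0,0,-46,7,0,0,0,0,0,-46,8,0,0,0,0,0,-46,7,0,0,0,0,0,-46,8,0,0,0,0,0,-46,7,0,0,0,0,0,-46,8,0,0,0,0,0,-46,7,0,0,0,0,0,-46,8,0,0,0,0,0,-46,7,0,0,0,0,0,0,0,0,0,0,0,0,0,0,0,0])

```text
t: 57.4
ee_pos: [577.9, -210.5, 204.0]
orientation: [-2.196, -2.245, 0.0]
ft_force: [0.2, 0.3, 0.5]
width: 0.4
grasp_force: 0.0
```

```bash
python3 - <<'E'
from h import *
np.set_printoptions(precision=1,suppress=True)
pose()
for c in ('wrist','top','side'):
    T=T_tool(); im=get_image(c); W=cloud(im,T); X,Y,Z=W[...,0],W[...,1],W[...,2]
    m=(Z>44)&(Z<64)&(abs(X-577)<45)&(Y<-238)&(Y>-264); 
    if m.any(): print(c,m.sum(),W[m].mean(0),np.percentile(W[m][:,1],[1,50,99]))
    m=(abs(X-584)<50)&(Y<-310)&(Y>-400)&(Z>48)&(Z<62); print('knob',m.sum(),W[m].mean(0))
E
```

```text
t 57.40 tcp [ 577.9 -210.5  204. ] toolx_deg 91.25 tilt [-0.1  0. ] F [0.2 0.3 0.5] w 0.4 g 0.0
wrist 1460 [ 577.7 -248.1   55.4] [-263.1 -247.  -240. ]
knob 39 [ 579.9 -348.6   53.8]
knob 0 [nan nan nan]
side 123 [ 576.2 -251.9   55. ] [-262.7 -251.9 -243. ]
knob 45 [ 583.5 -354.7   53.1]<stdin>:8: RuntimeWarning: Mean of empty slice.
  ret = um.true_divide(
```

Emit:
jog_arm(increments=[0,0,0,0,0,50,0,0,0,0,0,0,60,0,0,0,0,0,0,50,0,0,0,0,-15,0,0,0,0,0,0,-10,0.5,0,0,0,0,0,-10,0.5,0,0,0,0,0,-10,0.5,0,0,0,0,0,-10,0.5,0,0,0,0,0,-10,0.5,0,0,0,0,0,-10,0.5,0,0,0,0,0,-10,0.5,0,0,0,0,0,-10,0.5,0,0])

```text
t: 59.05
ee_pos: [583.8, -307.3, 44.3]
orientation: [-2.198, -2.245, 0.0]
ft_force: [-0.4, 0.6, 0.2]
width: 0.3
grasp_force: 0.7
```

Emit:
jog_arm(increments=[0,0,0,-10,0.5,0,0,0,0,0,-10,0.5,0,0,0,0,0,-8,0.5,0,0,0,0,0,-5,0,0,0,0,0,0,0,0,0,0])

```text
t: 59.68
ee_pos: [586.1, -339.2, 44.3]
orientation: [-2.198, -2.244, -0.001]
ft_force: [0.6, 3.2, 0.6]
width: 0.7
grasp_force: 1.6
```

Emit:
jog_arm(increments=[0,0,0,-3,0,0,0,0,0,0,-3,0,0,0,0,0,0,-3,0,0,0,0,0,0,0,0,0,0])

```text
t: 60.18
ee_pos: [585.9, -340.0, 44.2]
orientation: [-2.19, -2.236, -0.009]
ft_force: [3.8, 35.7, 14.3]
width: 0.4
grasp_force: 17.7
```

Emit:
jog_arm(increments=[0,0,0,8,0,0,0,0,0,0,30,0,0,0,0,0,0,40,0,-20,0,0,0,0,20,0,-60,0,0,0,0,0,0,-60,0,0,0,0,40,0,-20,50,0,0,0,40,0,0,50,0,0,0,0,0,0,50,0,0,0,0,0,0,50])

```text
t: 61.3
ee_pos: [582.5, -171.5, 203.6]
orientation: [2.197, 2.245, -0.001]
ft_force: [0.4, -0.6, -0.9]
width: 37.2
grasp_force: 0.0
```

```bash
python3 - <<'E'
from h import *
np.set_printoptions(precision=1,suppress=True)
pose()
ims={c:get_image(c) for c in ('top','side')}
for c,im in ims.items():
    W=cloud(im); X,Y,Z=W[...,0],W[...,1],W[...,2]; hsv=cv2.cvtColor(im['pixels'],cv2.COLOR_BGR2HSV)
    m=(Z>69)&(Z<84)&(X>480)&(X<700)&(Y<-330)&(Y>-440)&(hsv[...,1]<70)&(hsv[...,2]>130); print(c,'front',m.sum(),np.percentile(W[m][:,1],[1,50,99]))
    m=(abs(X-585)<40)&(Z>44)&(Z<64)&(Y<-330)&(Y>-375); print('handle',m.sum(),W[m].mean(0) if m.any() else '')
    for n in ('bottle_mid','beaker_mid','driver_grip'): print(n,[(np.array(d['centre']),round(d['p'],2)) for d in models.look_for(n,c)][:1])
s=ims['side']['pixels'][80:380,60:480]; cv2.imwrite('pics/fin.png',cv2.resize(s,None,fx=1.9,fy=1.9))
E
```

```text
t 61.30 tcp [ 582.5 -171.5  203.6] toolx_deg 91.24 tilt [ 0. -0.] F [ 0.4 -0.6 -0.9] w 37.2 g 0.0
top front 210 [-411.4 -401.8 -394. ]
handle 0 
bottle_mid []
beaker_mid [(array([777.1,  21.2,  42. ]), 0.75)]
driver_grip [(array([771.1, 120.5,  22.5]), 0.85)]
side front 275 [-411.4 -399.8 -389.1]
handle 127 [ 586.1 -360.8   55.1]
bottle_mid [(array([ 740.3, -230.8,   89.3]), 0.81)]
beaker_mid [(array([736.5,  41.7,  65.1]), 0.74)]
driver_grip [(array([760.5, 114.5,  18.6]), 0.56)]
```

View pics/fin.png

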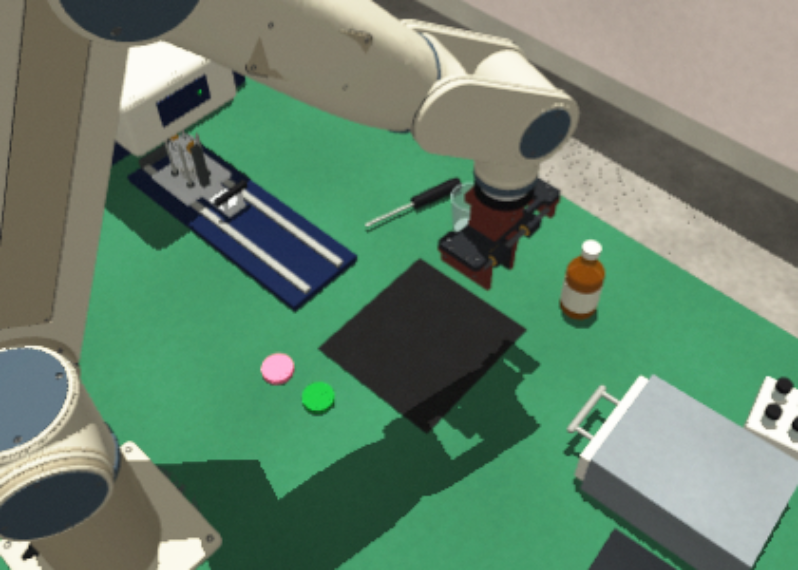

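The final view shows the drawer front flush with its unit at (610,425), the carriage home under the head at (190,170), an empty mat, and the bottle, beaker and screwdriver where they were. I'm handing the job in.

```bash
python3 -c "
from workcell import job
print(job.close_job())"
```

```text
the job is handed in; nothing more can be done
None
```

The job is handed in: all three capsules are held lid-up under the catches, the carriage is home under the head, the cap lies knob-up in the shut drawer, and the bottle, beaker and screwdriver were not touched.

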